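# Pack cheese wedges head to tail in a portion tray

### The arm

A 6-joint arm with a two-finger parallel gripper is mounted at the origin on the work surface. World frame = base frame: x ahead of the robot, y to its left, z up, the work surface at z = 0. Lengths are in m, angles in rad, forces in N, time in s.
With the tool pointing down it reaches from about 0.4 to 0.825 m from the base axis. Payload 7 kg.
Tool frame: the origin (TCP) lies midway between the tips of the shut fingers; the grasp point (between the pads) lies 19 mm behind it; z points along the fingers, y is the line along which they close (so a half turn about z gives the same grasp; the last joint's range is limited). The gripper opens to 88 mm and grips with 3 to 60 N. Pads are 19 mm wide; open, the fingers measure 130 mm over their backs; the gripper's body (78 mm by 193 mm) begins 47 mm behind the grasp point.
Start: joints at [1.395, 0.359, 0.012, 0, -1.224, -0.288], TCP at [0.302, 0.604, 0.227] pointing down, gripper open.
Joint ranges: [-3.07, 3.07], [-1.43, 2.12], [-1.02, 1.25], [-3.03, 1.67], [-3.05, -0], [-3.03, 3.03]. Speed limits (rad/s): [2.39, 2.39, 3.01, 3.14, 3.14, 3.14].

### API

Orientations are given as [roll, pitch, yaw] about the fixed x, y, z axes, in that order (R = Rz(yaw) Ry(pitch) Rx(roll)).
In Python, from station import arm gives the robot as it stands. The module is installed in compiled form; this text tells all that it offers.
- The arm moves only by the tool carry_out, never from a script. Its argument "commands" is a list of rows, each a list of 4 numbers: the shift along the world's x, y, z in units of 50 mm (1.0 is 50 mm), then the turn about the world's z in units of 6 degrees (1.0 is 6 degrees). A call has exactly 10 rows; each row is the pose to reach, as a shift and turn from the pose commanded when the call began; what a row does not reach only later rows make up. A row lasts 1/8 s, in which the tool goes at most 62.5 mm and 10.7 degrees, less where a joint would pass 70% of its speed; a pose out of reach is approached as far as the arm can. A call with a gripper value outside its range is refused whole. "claw" is the closure, from 0 (fully open) to 1 (shut), set as the call begins (left out, the last holds). The fingers move at their own pace and stop on an object; "force" is the grip in N (left out, the last holds). Time passes only in rows, so rows that repeat a pose let the fingers close, or fill a call up. It gives the time, the measured TCP pose, the force, the opening and the grip force at its end, in the units of the state.
- arm.get_state(): the state, without advancing time (a new reading comes with each control period).
- arm.grab_frame(name): name is "scene" or "top" or "wrist"; returns a dict with "pixels" (384x512x3 uint8, red, green, blue), "fx", "fy", "cx", "cy" (pixels), "k1" (the pictures are not rectified: a ray, as slopes to the right and down, at radius r is drawn at 1 + k1 r^2 times it, then the intrinsics apply), "eye" and "orientation" of the camera in the world. Camera axes: x right, y down, z forward; pixel columns grow to the right and rows downward; lengths in m; the calibration is good to about 2 mm. A picture is of the moment at which its call begins. There is no depth.
- arm.job_done(): hands the job in; it is judged then, once.
Trained networks look in a picture, given as the dict that the camera call returned (one of the last four; its "shot" number tells which), for a name from the list of things; names that differ only in an ending like _2 or _b are one class to them, and where a whole thing is asked for, a point or a joint stands for the part that bears it (a point fixed in the world has none). Each returns a list of dicts, best first, with "conf" (0 to 1); they miss things now and then, are a little off and sometimes report something else, mostly with a low value. They report only what shows in the picture. A call takes as long as a camera call.
- arm.regions_of(picture, query): "pixels" (384x512 bool, what is visible of it) and "uv" ([column, row] in pixels, amid what is visible of it).
- arm.mark_of(picture, query): "uv" ([column, row] in pixels: a listed point, or the origin of a listed thing).
The state is a dict: "t": time; "q": joint angles; "qd": joint speeds; "joint_efforts": joint torques, N m; "eef_pos": TCP position; "ee_rot": TCP orientation; "force": force on the tool from outside, world axes, zero at the start; "moment": the same for the moment, N m; "width": finger opening in m; "gripper_force": force on a finger pad.
Only numpy, scipy, OpenCV 4.12 (cv2) and the standard library are available. Lean on these libraries where they do the work, as an engineer would, in place of code of your own. Each camera call takes 0.05 s, during which the arm holds its last target. There are 200 camera calls.

### The job

Put the two pale yellow cheese wedges with brown rind from the chopping board into the small steel tray beside the one already there, so that the three stand flat in a row and fill the tray head to tail: the middle one with its rind end the opposite way to its two neighbours.

Things in the scene. Friction and masses are not known exactly. Their poses are not given: they have to be found in the camera images.
- tray: Small low-rimmed steel tray, fixed: inside 80 mm (its x) by 142 mm (its y), floor 5 mm thick, rim 6 thick, its top 12 above the counter. Origin: under its centre, on the counter; z up. The wedges stand in a row along its y, each lengthwise along its x; middles 41 mm apart (-41, 0, 41) leave 4 to 7 mm between wedges and to the rim.
- wedge_a: Pale yellow rigid cheese wedge, 110 g, loose on the white board (12 mm thick). From above a symmetric trapezoid 60 mm long, 52 wide at the brown rind end, 16 at the narrow end; 50 tall, all sides upright. Origin: underside, middle of the rind end; x points along it to the narrow end (its middle at x = 30), z up. Grip it by its end faces, 60 apart. The orange wedge with red rind is not wanted.
- wedge_b: Pale yellow cheese wedge, brown rind, the same shape, size, origin and axes as wedge_a. Also loose on the white board (12 mm thick), to be packed; interchangeable with wedge_a: either may go in the middle or at the free end.
- wedge_in: Pale yellow cheese wedge, brown rind, the same shape, size, origin and axes as wedge_a. Already stands loose in the tray, at the end of the row towards the tray's -y (its middle about 41 mm from the tray's centre), with its rind end towards the tray's -x.

How it is judged:
By the outcome, as a careful person would: the job done as asked, in the order asked, and still so for the second after the job is handed in, with the robot touching nothing.
It also fails if it takes over 53 s, if anything falls off the work surface, if the arm or the gripper's body presses on something with over 40 N, if the wrist force passes 120 N, or if a joint passes its speed limit or range.

## Working session

There is one attempt and no reset: what is moved stays moved. The work goes in short steps, Python scripts to look and compute and a tool call to move; the robot and the scene stay as the last step left them, time stands still between calls to the robot, and variables do not carry over. Pictures are saved under pics/ and viewed, at most 10 in all, crops included, and the job is handed in when it is done.

Besides the shell and the picture viewer there is one more tool, called after "Call:" as name([rows], argument=value, ...), one row to a line, values as JSON. carry_out: Moves the arm, as the interface text tells. Its arguments: {"type":"object","properties":{"commands":{"type":"array","items":{"type":"array","items":{"type":"number"}}},"claw":{"type":"number"},"force":{"type":"number"}},"required":["commands"]}

```bash
mkdir -p pics
cat > h.py <<'E'
import numpy as np, cv2
from scipy.spatial.transform import Rotation as R
from station import arm
def rot(o):
    o=np.array(o); return o if o.shape==(3,3) else R.from_euler('xyz',o).as_matrix()
def undist(f,uv):
    K=np.array([[f['fx'],0,f['cx']],[0,f['fy'],f['cy']],[0,0,1]]); 
    return cv2.undistortPoints(np.array(uv,float).reshape(-1,1,2),K,np.array([f['k1'],0,0,0,0.]))[:,0]
def onplane(f,uv,z):
    p=undist(f,uv); d=np.c_[p,np.ones(len(p))]@rot(f['orientation']).T; e=np.array(f['eye'])
    return e+d*((z-e[2])/d[:,2])[:,None]
def project(f,P):
    c=(np.array(P,float)-np.array(f['eye']))@rot(f['orientation']); s=c[:,:2]/c[:,2:]
    s=s*(1+f['k1']*(s**2).sum(1))[:,None]; return s*[f['fx'],f['fy']]+[f['cx'],f['cy']]
def save(f,n): cv2.imwrite('pics/'+n,f['pixels'][:,:,::-1])
E
python3 - <<'E'
from h import *
s=arm.get_state(); print({k:s[k] for k in('t','eef_pos','ee_rot','width')})
ims=[]
for n in('scene','top'):
    f=arm.grab_frame(n); ims.append(f['pixels']); print(n,f['eye'],f['orientation'],f['fx'],f['k1'])
    save(f,n+'0.png')
    for q in('wedge_a','wedge_in','tray'):
        for d in arm.regions_of(f,q): print(n,q,'reg',round(d['conf'],2),np.round(d['uv']),d['pixels'].sum())
        for d in arm.mark_of(f,q): print(n,q,'mark',round(d['conf'],2),np.round(d['uv'],1))
E
```

```text
{'t': 0.0, 'eef_pos': array([0.30176958, 0.60324837, 0.22563339]), 'ee_rot': array([ 3.13995642e+00, -1.44392212e-04, -4.63907350e-01]), 'width': 0.08749175834492336}
scene [ 0.95204265 -0.48783702  0.67450574] [-2.36824035 -0.01208844  0.73267866] 411.3898544264438 0.0418978561940511
scene wedge_a reg 0.95 [280. 223.] 872
scene wedge_a reg 0.81 [206. 185.] 813
scene wedge_a mark 0.87 [196.8 197.6]
scene wedge_a mark 0.58 [268.3 237.4]
scene wedge_in reg 0.85 [305. 150.] 671
scene wedge_in mark 0.69 [294.6 156.3]
scene tray reg 0.34 [306. 151.] 682
top [ 0.47857649 -0.05464625  0.90627604] [-3.09747661  0.04632942 -1.59170888] 369.43750906159255 -0.11768320131607131
top wedge_a reg 0.7 [268. 139.] 482
top wedge_a reg 0.61 [277. 224.] 420
top wedge_a mark 0.93 [276.4 141.7]
top wedge_a mark 0.82 [282.9 220.9]
top wedge_in reg 0.59 [172. 185.] 440
top wedge_in mark 0.94 [179.5 195.3]
top tray reg 0.82 [158. 192.] 1877
top tray mark 0.66 [161.5 189.3]
top tray mark 0.17 [276.8 148.1]
```

View pics/scene0.png

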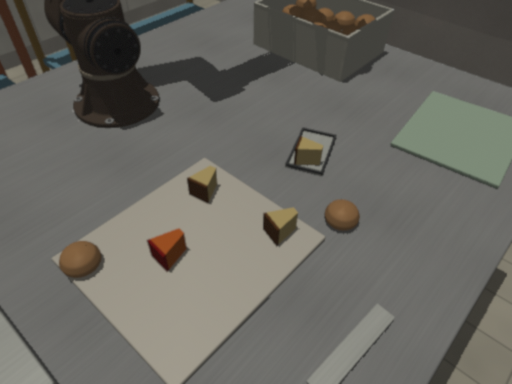

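View pics/top0.png

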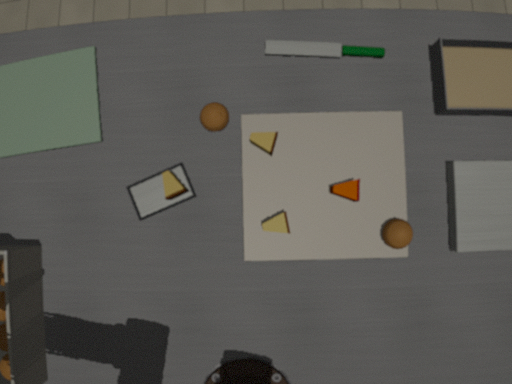

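The top view shows the yellow wedges at about (264,140) and (277,224), with the orange one at (346,189). The tray is at (161,191) and holds one wedge at (173,185). Next I fit the models to the masks.

```bash
cat >> h.py <<'E'
from scipy.optimize import minimize
W=np.array([[0,-26],[60,-8],[60,8],[0,26]])/1000
T=np.array([[-46,-77],[46,-77],[46,77],[-46,77]])/1000
def prism(base,p,z0,z1):
    c,s=np.cos(p[2]),np.sin(p[2]); xy=base@np.array([[c,s],[-s,c]])+p[:2]
    return np.r_[np.c_[xy,np.full(4,z0)],np.c_[xy,np.full(4,z1)]]
def fit(views,base,z0,z1,p0s):
    "views: list of (frame, mask); soft silhouette fit"
    ms=[(f,cv2.resize(m.astype(np.float32),None,fx=4,fy=4,interpolation=cv2.INTER_LINEAR)>.5) for f,m in views]
    def cost(p):
        t=0
        for f,m in ms:
            uv=(project(f,prism(base,p,z0,z1))+.5)*4-.5
            im=np.zeros(m.shape,np.uint8); cv2.fillConvexPoly(im,cv2.convexHull(np.round(uv*16).astype(np.int32)),1,shift=4)
            t+=1-(im&m).sum()/((im|m).sum())
        return t/len(ms)
    best=None
    for p0 in p0s:
        r=minimize(cost,p0,method='Nelder-Mead',options=dict(initial_simplex=np.array(p0)+np.array([[0,0,0],[.01,0,0],[0,.01,0],[0,0,.3]]),xatol=1e-4,fatol=1e-4))
        if best is None or r.fun<best.fun: best=r
    return best.x,best.fun
E
python3 - <<'E'
from h import *
f=arm.grab_frame('top'); g=arm.grab_frame('scene')
ra=arm.regions_of(f,'wedge_a'); rs=arm.regions_of(g,'wedge_a')
for d in ra[:3]:
    x,y,_=onplane(f,[d['uv']],.04)[0]
    st=[(x,y,a) for a in np.arange(0,6.28,.8)]
    print(np.round(d['uv']),'top',fit([(f,d['pixels'])],W,.012,.062,st))
    e=min(rs,key=lambda k:np.linalg.norm(onplane(g,[k['uv']],.04)[0][:2]-[x,y]))
    print(' both',fit([(f,d['pixels']),(g,e['pixels'])],W,.012,.062,st), 'scene',fit([(g,e['pixels'])],W,.012,.062,st))
for d in arm.mark_of(f,'wedge_a'): print('mark',onplane(f,[d['uv']],.012))
r=arm.regions_of(f,'tray')
if r: 
    x,y,_=onplane(f,[r[0]['uv']],.01)[0]; print('tray',r[0]['conf'],fit([(f,r[0]['pixels'])],T,0,.012,[(x,y,a) for a in(-.8,0,.8,1.6)]))
r=arm.regions_of(f,'wedge_in');r2=arm.regions_of(g,'wedge_in')
if r:
    x,y,_=onplane(f,[r[0]['uv']],.03)[0]; st=[(x,y,a) for a in np.arange(0,6.28,.8)]
    print('in',r[0]['conf'],fit([(f,r[0]['pixels'])],W,.005,.055,st))
    if r2: print(fit([(f,r[0]['pixels']),(g,r2[0]['pixels'])],W,.005,.055,st))
E
```

```text
[279. 223.] top (array([ 0.45388987, -0.1066314 ,  1.75363077]), np.float64(0.05175893886966554))
 both (array([ 0.45352048, -0.10609349,  1.75060476]), np.float64(0.06688599666557721)) scene (array([ 0.45198469, -0.10397389,  1.76438815]), np.float64(0.046156245127085604))
[268. 140.] top (array([ 0.63842451, -0.0826324 ,  1.30845135]), np.float64(0.09669811320754718))
 both (array([ 0.63727374, -0.08081741,  1.29049227]), np.float64(0.0826018355620683)) scene (array([ 0.63617429, -0.07969933,  1.28131653]), np.float64(0.026490066225165587))
mark [[ 0.458196   -0.10625303  0.012     ]]
mark [[ 0.63960261 -0.08766136  0.012     ]]
tray 0.82 (array([0.53355959, 0.2028734 , 0.36906333]), np.float64(0.23451327433628322))
in 0.93 (array([0.52190374, 0.15365502, 0.41261646]), np.float64(0.05348258706467657))
(array([0.52209152, 0.15400872, 0.42281216]), np.float64(0.06662172219505502))
```

Call:
carry_out([
  [0.3, -0.6, 0.1, 0],
  [0.8, -1.5, 0.3, 0.3],
  [1.4, -2.6, 0.5, 0.6],
  [2.0, -3.8, 0.7, 0.9],
  [2.7, -5, 0.8, 1.2],
  [3.4, -6.2, 1, 1.5],
  [3.9, -7.2, 1, 1.8],
  [4.2, -7.8, 1, 1.8],
  [4.3, -8, 1, 1.8],
  [4.3, -8, 1, 1.8],
], claw=0, force=15)

```text
t: 2.35
eef_pos: [0.5172, 0.2032, 0.2766]
ee_rot: [-3.141, -0.0, -0.277]
force: [-0.0, -0.7, 0.9]
width: 0.0874
gripper_force: 0.0
```

Run:
```python
from h import *
s=arm.get_state(); print({k:s[k] for k in('t','q','eef_pos','ee_rot','width','force')})
f=arm.grab_frame('wrist'); save(f,'w1.png'); print(f['eye'],f['orientation'],f['fx'],f['k1'])
r=arm.regions_of(f,'tray'); w=arm.regions_of(f,'wedge_in')
print([(round(d['conf'],2),d['uv'],d['pixels'].sum()) for d in r+w])
st=lambda x,y:[(x,y,a) for a in(.1,.4,.7)]
if w: print('in',fit([(f,w[0]['pixels'])],W,.005,.055,st(.522,.154)))
if r and w: print('tray',fit([(f,r[0]['pixels']|w[0]['pixels'])],T,0,.012,st(.533,.204)))
```

```text
{'t': 2.35, 'q': array([ 7.26762263e-01,  1.32758626e-01, -1.75004215e-01, -8.88785731e-05,
       -1.26282692e+00,  5.67184211e-01]), 'eef_pos': array([0.51717068, 0.20321403, 0.27661187]), 'ee_rot': array([-3.14137292e+00, -3.95407558e-05, -2.76876789e-01]), 'width': 0.08740607090566228, 'force': array([-0.0129502 , -0.68375579,  0.91596636])}
[0.59199701 0.18241908 0.43513959] [ 2.84765551e+00 -8.65097162e-04 -1.84904577e+00] 298.7583738156937 -0.043636346264345
[(0.84, [246.6, 156.0], np.int64(5724)), (0.78, [278.3, 136.9], np.int64(1263))]
in (array([0.52104146, 0.15442168, 0.40383387]), np.float64(0.051251882530120474))
tray (array([0.53316754, 0.20267796, 0.37958398]), np.float64(0.021758241758241703))
```

View pics/w1.png

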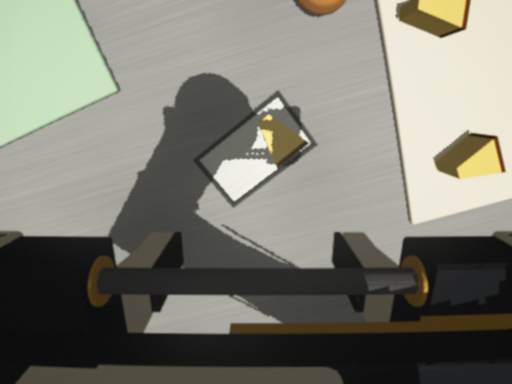

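The wrist view shows the tray at (255,150) with its wedge at the right end (rind at lower right), and the board wedges at the right edge of the image. The tray fit is good. Next I move over wedge b.

Call:
carry_out([
  [0.2, -0.4, 0, 0],
  [0.6, -1.2, -0.1, 0],
  [1.1, -2.2, -0.3, 0],
  [1.7, -3.3, -0.5, 0],
  [2.2, -4.3, -0.8, 0],
  [2.5, -4.9, -1.0, 0],
  [2.6, -5.1, -1.2, 0],
  [2.6, -5.1, -1.2, 0],
  [2.6, -5.1, -1.2, 0],
  [2.6, -5.1, -1.2, 0],
])

```text
t: 3.75
eef_pos: [0.647, -0.05, 0.2175]
ee_rot: [-3.141, -0.001, -0.274]
force: [-0.1, -0.1, -0.2]
width: 0.0876
gripper_force: 0.0
```

Run:
```python
from h import *
f=arm.grab_frame('wrist'); save(f,'w2.png')
w=arm.regions_of(f,'wedge_a')
for d in w:
    x,y,_=onplane(f,[d['uv']],.04)[0]
    p,c=fit([(f,d['pixels'])],W,.012,.062,[(x,y,a) for a in np.arange(0,6.28,.8)])
    print(round(d['conf'],2),d['uv'],p,c,'mid',p[:2]+.03*np.array([np.cos(p[2]),np.sin(p[2])]))
s=arm.get_state();print(s['eef_pos'],s['ee_rot'],s['q'])
```

```text
0.65 [265.4, 176.0] [ 0.63611007 -0.08088286  1.27705528] 0.03343953699102631 mid [ 0.64479612 -0.05216783]
0.58 [318.5, 311.5] [ 0.46254416 -0.10586412  1.70589202] 0.3953667953667954 mid [ 0.4585036  -0.07613747]
[ 0.64702549 -0.050402    0.21736104] [-3.14105318e+00 -1.09141756e-03 -2.74010074e-01] [ 2.22305393e-01  3.21181418e-01 -6.41299647e-02  4.89515466e-05
 -1.18426832e+00  1.07446273e+00]
```

View pics/w2.png

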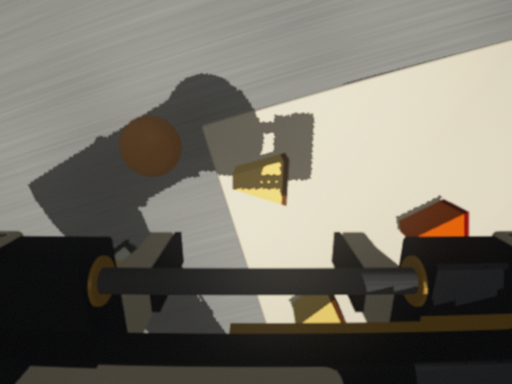

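Wedge b sits at (262,178) with its rind on the right, between the fingers, and the fit agrees. I descend and grip.

Call:
carry_out([
  [-0.04, -0.04, -0.3, -0.2],
  [-0.04, -0.04, -0.9, -0.2],
  [-0.04, -0.04, -1.7, -0.2],
  [-0.04, -0.04, -2.5, -0.2],
  [-0.04, -0.04, -3.1, -0.2],
  [-0.04, -0.04, -3.5, -0.2],
  [-0.04, -0.04, -3.7, -0.2],
  [-0.04, -0.04, -3.78, -0.2],
  [-0.04, -0.04, -3.78, -0.2],
  [-0.04, -0.04, -3.78, -0.2],
])

```text
t: 5.1
eef_pos: [0.6455, -0.0532, 0.0285]
ee_rot: [-3.141, -0.001, -0.296]
force: [-0.8, 0.7, 0.6]
width: 0.0878
gripper_force: 0.0
```

Call:
carry_out([
  [0, 0, 0, 0],
  [0, 0, 0, 0],
  [0, 0, 0, 0],
  [0, 0, 0, 0],
  [0, 0, 0, 0],
  [0, 0, 0, 0],
  [0, 0, 0, 0],
  [0, 0, 0.1, 0],
  [0, 0, 0.3, 0],
  [0, 0, 0.5, 0],
], claw=0.6, force=15)

```text
t: 6.35
eef_pos: [0.645, -0.0534, 0.0533]
ee_rot: [3.142, -0.0, -0.296]
force: [-0.6, -0.8, -1.7]
width: 0.0598
gripper_force: 15.0
```

Call:
carry_out([
  [0, 0, 0.5, 0],
  [-0.1, 0.3, 1.2, -0.4],
  [-0.4, 0.9, 1.7, -1.3],
  [-0.8, 1.8, 1.9, -2.6],
  [-1.3, 2.9, 1.9, -4],
  [-1.7, 4, 1.9, -5.5],
  [-2.1, 4.9, 1.7, -6.9],
  [-2.4, 5.5, 1.4, -8],
  [-2.54, 5.88, 1.2, -8.55],
  [-2.54, 5.88, 1.2, -8.55],
])

```text
t: 7.6
eef_pos: [0.5172, 0.2417, 0.1126]
ee_rot: [3.141, -0.0, -1.19]
force: [-1.0, -0.3, -2.1]
width: 0.0598
gripper_force: 15.0
```

Run:
```python
from h import *
for i in range(3): arm.grab_frame('top')
s=arm.get_state();print(s['t'],s['eef_pos'],s['ee_rot'],s['width'])
f=arm.grab_frame('wrist'); save(f,'w3.png')
g=arm.grab_frame('scene'); save(g,'s3.png')
for d in arm.regions_of(f,'tray')+arm.regions_of(f,'wedge_in'): print(round(d['conf'],2),d['uv'],d['pixels'].sum())
# overlay predicted
im=f['pixels'][:,:,::-1].copy()
yaw=s['ee_rot'][2]+np.pi/2; c=s['eef_pos'][:2]; z=s['eef_pos'][2]-.016
def dr(P,col,z): 
    uv=np.round(project(f,P)[:]).astype(int); cv2.polylines(im,[uv[:4]],True,col,1); cv2.polylines(im,[uv[4:]],True,col,1)
dr(prism(W,[*(c-.03*np.array([np.cos(yaw),np.sin(yaw)])),yaw],z,z+.05),(0,0,255),0)
dr(prism(T,[.5332,.2027,.38],0,.012),(0,255,0),0)
dr(prism(W,[.5210,.1544,.40],.005,.055),(255,0,0),0)
cv2.imwrite('pics/w3o.png',im)
```

```text
7.75 [0.51835155 0.24038279 0.11329339] [-3.14078561e+00  1.68292521e-04 -1.19085813e+00] 0.06002574890602985
0.67 [248.0, 151.2] 12212
0.77 [265.7, 104.0] 4240
```

View pics/w3o.png

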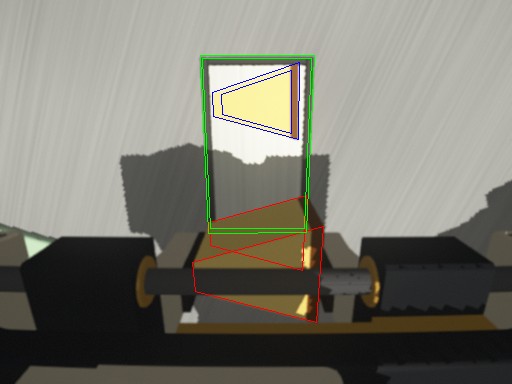

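The overlay matches: the green tray outline, the wedge already in the tray, and the held wedge in line with the free end. I lower it.

Call:
carry_out([
  [0, 0, -0.2, 0],
  [0, 0, -0.5, 0],
  [0, 0, -0.8, 0],
  [0, 0, -1.1, 0],
  [0, 0, -1.35, 0],
  [0, 0, -1.55, 0],
  [0, 0, -1.65, 0],
  [0, 0, -1.72, 0],
  [0, 0, -1.78, 0],
  [0, 0, -1.8, 0],
])

```text
t: 9.2
eef_pos: [0.518, 0.2407, 0.0227]
ee_rot: [-3.141, 0.0, -1.192]
force: [-0.3, -0.2, -2.0]
width: 0.0602
gripper_force: 15.0
```

Call:
carry_out([
  [0, 0, -0.02, 0],
  [0, 0, -0.03, 0],
  [0, 0, -0.03, 0],
  [0, 0, -0.03, 0],
  [0, 0, -0.03, 0],
  [0, 0, -0.03, 0],
  [0, 0, -0.03, 0],
  [0, 0, -0.03, 0],
  [0, 0, -0.03, 0],
  [0, 0, -0.03, 0],
])

```text
t: 10.45
eef_pos: [0.518, 0.2407, 0.0211]
ee_rot: [3.142, -0.0, -1.192]
force: [-0.6, 0.2, -1.6]
width: 0.0598
gripper_force: 15.0
```

Call:
carry_out([
  [0, 0, 0, 0],
  [0, 0, 0, 0],
  [0, 0, 0, 0],
  [0, 0, 0, 0],
  [0, 0, 0, 0],
  [0, 0, 0, 0],
  [0, 0, 0.2, 0],
  [0, 0, 0.6, 0],
  [0, 0, 1.2, 0],
  [0, 0, 1.8, 0],
], claw=0)

```text
t: 11.7
eef_pos: [0.518, 0.2407, 0.1126]
ee_rot: [-3.141, 0.0, -1.191]
force: [0.5, 0.7, -0.0]
width: 0.0878
gripper_force: 0.0
```

Call:
carry_out([
  [0, 0, 0.5, -1],
  [0, -0.3, 1.2, -2.7],
  [-0.1, -0.9, 1.7, -4.4],
  [-0.3, -1.8, 1.9, -6.1],
  [-0.5, -2.9, 1.9, -7.8],
  [-0.8, -4, 1.9, -9.5],
  [-1.0, -5, 1.9, -11.2],
  [-1.2, -5.8, 1.9, -12.9],
  [-1.4, -6.2, 1.9, -14.6],
  [-1.4, -6.34, 1.9, -16.3],
])

```text
t: 12.95
eef_pos: [0.4471, -0.0776, 0.207]
ee_rot: [3.142, 0.001, -2.906]
force: [0.9, 0.1, 0.2]
width: 0.0879
gripper_force: 0.0
```

Call:
carry_out([
  [0, 0, 0, -0.5],
  [0, 0, 0, -0.6],
  [0, 0, 0, -0.6],
  [0, 0, 0, -0.6],
  [0, 0, 0, -0.6],
  [0, 0, 0, -0.6],
  [0, 0, 0, -0.6],
  [0, 0, 0, -0.6],
  [0, 0, 0, -0.6],
  [0, 0, 0, -0.6],
])

```text
t: 14.2
eef_pos: [0.448, -0.0763, 0.2061]
ee_rot: [3.142, 0.0, -2.961]
force: [-0.1, 0.4, 0.6]
width: 0.0872
gripper_force: 0.0
```

Run:
```python
from h import *
t=arm.grab_frame('top')
p0=[.5332,.2027,.38]
for d in arm.regions_of(t,'wedge_in'):
    x,y,_=onplane(t,[d['uv']],.03)[0]
    p,c=fit([(t,d['pixels'])],W,.005,.055,[(x,y,a) for a in np.arange(0,6.28,.8)])
    m=p[:2]+.03*np.array([np.cos(p[2]),np.sin(p[2])])-p0[:2]; k,s=np.cos(.38),np.sin(.38)
    print('top',round(d['conf'],2),d['uv'],c,'intray',k*m[0]+s*m[1],-s*m[0]+k*m[1],p[2]-.38)
f=arm.grab_frame('wrist'); save(f,'w4.png')
for d in arm.regions_of(f,'wedge_a'):
    x,y,_=onplane(f,[d['uv']],.04)[0]
    p,c=fit([(f,d['pixels'])],W,.012,.062,[(x,y,a) for a in np.arange(0,6.28,.8)])
    print(round(d['conf'],2),d['uv'],p,c,'mid',p[:2]+.03*np.array([np.cos(p[2]),np.sin(p[2])]))
s=arm.get_state();print(s['t'],s['eef_pos'],s['ee_rot'],s['q'])
```

```text
top 0.59 [172.5, 183.4] 0.057550418101328105 intray 0.0008268450981803125 -0.041197521832867345 6.301409613126283
14.4 [ 0.44795232 -0.0763628   0.20605126] [-3.14157894e+00 -3.13275480e-05 -2.96139373e+00] [ 2.66902559e-01  3.18809674e-03 -4.82232755e-01  1.23753098e-05
 -1.08540787e+00 -1.65750574e+00]
```

View pics/w4.png

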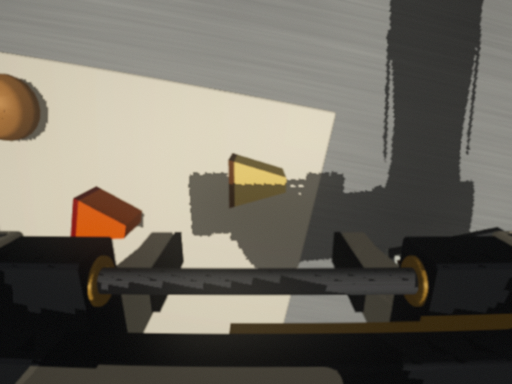

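The wedge shows at (230–287, 155–207) with its rind on the left, but the network missed it. I'll retry and also use a colour mask.

Run:
```python
from h import *
f=arm.grab_frame('wrist')
hsv=cv2.cvtColor(f['pixels'],cv2.COLOR_RGB2HSV); m=(hsv[...,1]>85)
m[:140]=0;m[220:]=0;m[:,:215]=0;m[:,300:]=0
n,l,st,ce=cv2.connectedComponentsWithStats(m.astype(np.uint8)); k=1+np.argmax(st[1:,4]); print(st[k])
ms=[('col',l==k)]+[('net',d['pixels']) for d in arm.regions_of(f,'wedge_a')]
for n,q in ms:
    p,c=fit([(f,q)],W,.012,.062,[(.453,-.106,a) for a in(1.5,1.75,2)])
    print(n,p,c,'mid',p[:2]+.03*np.array([np.cos(p[2]),np.sin(p[2])]))
```

```text
[ 228  155   59   52 2166]
col [ 0.45236183 -0.10563651  1.72234363] 0.050895330024405605 mid [ 0.44783279 -0.07598035]
net [ 0.45166569 -0.10565504  1.72521073] 0.030133530750459214 mid [ 0.44705164 -0.07601198]
```

Call:
carry_out([
  [-0.01, 0, -0.3, -0.25],
  [-0.01, 0, -0.9, -0.25],
  [-0.01, 0, -1.6, -0.25],
  [-0.01, 0, -2.3, -0.25],
  [-0.01, 0, -2.9, -0.25],
  [-0.01, 0, -3.3, -0.25],
  [-0.01, 0, -3.48, -0.25],
  [-0.01, 0, -3.55, -0.25],
  [-0.01, 0, -3.55, -0.25],
  [-0.01, 0, -3.55, -0.25],
])

```text
t: 15.75
eef_pos: [0.4479, -0.0762, 0.0292]
ee_rot: [3.142, 0.001, -2.988]
force: [-0.4, 0.5, -0.2]
width: 0.088
gripper_force: 0.0
```

Call:
carry_out([
  [0, 0, 0, 0],
  [0, 0, 0, 0],
  [0, 0, 0, 0],
  [0, 0, 0, 0],
  [0, 0, 0, 0],
  [0, 0, 0, 0],
  [0, 0, 0, 0],
  [0, 0, 0.1, 0],
  [0, 0, 0.3, 0],
  [0, 0, 0.5, 0],
], claw=0.6, force=15)

```text
t: 17.0
eef_pos: [0.4475, -0.0763, 0.0543]
ee_rot: [3.142, 0.0, -2.988]
force: [-0.3, -0.1, -0.9]
width: 0.0598
gripper_force: 15.0
```

Call:
carry_out([
  [0, 0, 0.5, 0.8],
  [0.1, 0.2, 1.2, 2.5],
  [0.3, 0.7, 1.7, 4.2],
  [0.5, 1.5, 1.9, 5.9],
  [0.8, 2.5, 1.9, 7.6],
  [1.1, 3.5, 1.9, 9.3],
  [1.4, 4.4, 1.9, 11],
  [1.6, 5.1, 1.9, 12.7],
  [1.71, 5.5, 1.9, 14.4],
  [1.71, 5.58, 1.9, 16.1],
])

```text
t: 18.25
eef_pos: [0.5332, 0.2041, 0.1489]
ee_rot: [-3.141, 0.0, -1.294]
force: [-0.1, -0.1, -0.8]
width: 0.06
gripper_force: 15.0
```

Call:
carry_out([
  [0, 0, 0, 0.6],
  [0, 0, 0, 1.06],
  [0, 0, 0, 1.06],
  [0, 0, -0.2, 1.06],
  [0, 0, -0.4, 1.06],
  [0, 0, -0.4, 1.06],
  [0, 0, -0.4, 1.06],
  [0, 0, -0.4, 1.06],
  [0, 0, -0.4, 1.06],
  [0, 0, -0.4, 1.06],
])

```text
t: 19.5
eef_pos: [0.533, 0.2027, 0.1287]
ee_rot: [-3.141, 0.0, -1.191]
force: [0.3, -0.1, -0.8]
width: 0.0601
gripper_force: 15.0
```

Run:
```python
from h import *
s=arm.get_state();print(s['t'],s['eef_pos'],s['ee_rot'],s['width'])
f=arm.grab_frame('wrist'); 
im=f['pixels'][:,:,::-1].copy()
yaw=s['ee_rot'][2]-np.pi/2; c=s['eef_pos'][:2]; z=s['eef_pos'][2]-.017
yaw=s['ee_rot'][2]+np.pi/2+np.pi
def dr(P,col): 
    uv=np.round(project(f,P)).astype(int); cv2.polylines(im,[uv[:4]],True,col,1); cv2.polylines(im,[uv[4:]],True,col,1)
dr(prism(W,[*(c-.03*np.array([np.cos(yaw),np.sin(yaw)])),yaw],z,z+.05),(0,0,255))
dr(prism(T,[.5332,.2027,.38],0,.012),(0,255,0))
e=np.array([np.cos(.38),np.sin(.38)]);n=np.array([-e[1],e[0]])
dr(prism(W,[*(np.array([.5332,.2027])+.041*n-.03*e),.38],.005,.055),(255,0,255))
dr(prism(W,[.5210,.1544,.40],.005,.055),(255,0,0))
cv2.imwrite('pics/w5.png',im)
```

```text
19.5 [0.53304153 0.20271095 0.12872795] [-3.14131286e+00  5.23781557e-05 -1.19054025e+00] 0.0600518061450701
```

View pics/w5.png

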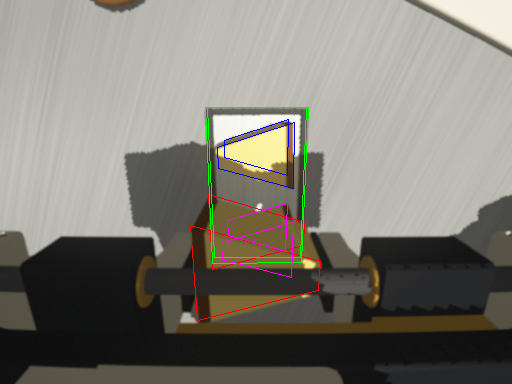

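Call:
carry_out([
  [0, 0, -0.2, 0],
  [0, 0, -0.5, 0],
  [0, 0, -0.7, 0],
  [0, 0, -0.9, 0],
  [0, 0, -1.05, 0],
  [0, 0, -1.15, 0],
  [0, 0, -1.25, 0],
  [0, 0, -1.35, 0],
  [0, 0, -1.35, 0],
  [0, 0, -1.35, 0],
])

```text
t: 20.8
eef_pos: [0.5331, 0.2027, 0.0612]
ee_rot: [-3.141, 0.0, -1.19]
force: [0.3, -0.2, -0.5]
width: 0.0597
gripper_force: 15.0
```

Call:
carry_out([
  [0, 0, -0.1, 0],
  [0, 0, -0.2, 0],
  [0, 0, -0.35, 0],
  [0, 0, -0.5, 0],
  [0, 0, -0.6, 0],
  [0, 0, -0.68, 0],
  [0, 0, -0.74, 0],
  [0, 0, -0.77, 0],
  [0, 0, -0.78, 0],
  [0, 0, -0.78, 0],
])

```text
t: 22.05
eef_pos: [0.533, 0.2027, 0.0222]
ee_rot: [-3.141, 0.0, -1.191]
force: [-0.3, -0.3, -2.1]
width: 0.0598
gripper_force: 15.0
```

Call:
carry_out([
  [0, 0, 0, 0],
  [0, 0, 0, 0],
  [0, 0, 0, 0],
  [0, 0, 0, 0],
  [0, 0, 0, 0],
  [0, 0, 0, 0],
  [0, 0, 0.2, 0],
  [0, 0, 0.6, 0],
  [0, 0, 1.2, 0],
  [0, 0, 1.8, 0],
], claw=0)

```text
t: 23.3
eef_pos: [0.533, 0.2026, 0.1136]
ee_rot: [-3.141, -0.0, -1.19]
force: [0.5, 0.6, -0.1]
width: 0.0873
gripper_force: 0.0
```

Call:
carry_out([
  [-0.2, -0.1, 0.6, 0],
  [-0.5, -0.2, 1.2, 0],
  [-0.8, -0.3, 1.8, 0],
  [-1.1, -0.4, 2.2, 0],
  [-1.4, -0.5, 2.5, 0],
  [-1.5, -0.6, 2.6, 0],
  [-1.5, -0.6, 2.6, 0],
  [-1.5, -0.6, 2.6, 0],
  [-1.5, -0.6, 2.6, 0],
  [-1.5, -0.6, 2.6, 0],
])

```text
t: 24.55
eef_pos: [0.4581, 0.1726, 0.2415]
ee_rot: [3.141, -0.0, -1.191]
force: [0.1, -0.6, 0.6]
width: 0.0877
gripper_force: 0.0
```

Run:
```python
from h import *
f=arm.grab_frame('wrist'); g=arm.grab_frame('scene')
print([(round(d['conf'],2),d['uv']) for d in arm.regions_of(f,'wedge_in')])
im=f['pixels'][:,:,::-1]; u,v=project(g,[[.533,.203,.03]])[0].astype(int)
b=cv2.resize(g['pixels'][max(v-45,0):v+45,max(0,u-60):u+60,::-1],(384*4//3//2*2,384),interpolation=cv2.INTER_CUBIC)
o=np.vstack([cv2.resize(im,(400,300))]) 
cv2.imwrite('pics/fin.png',np.hstack([o,cv2.resize(b,(400,300))]))
```

```text
[(0.86, [193.1, 139.0])]
```

View pics/fin.png

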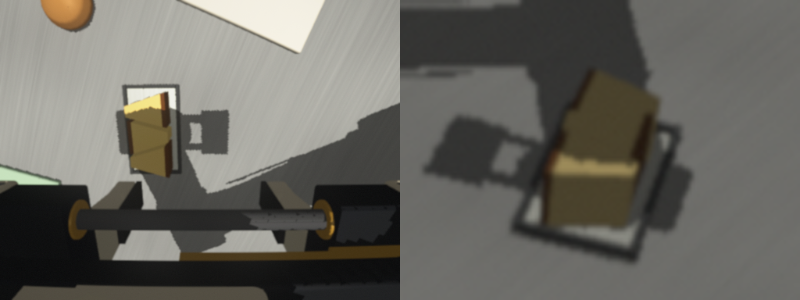

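The picture shows the three wedges standing flat in the tray, at (150,130) in the left half. The middle wedge's rind points the opposite way to its neighbours'.

```bash
python3 -c "
from station import arm
print(arm.job_done())"
```

```text
the job is handed in; nothing more can be done
None
```

Both yellow wedges are in the tray beside the first, all three standing flat in a row with the middle one reversed; I handed the job in at about 25 s, and the judge returned no verdict.

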